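Centre the footed cup on the scale and tare it

ROBOT

A 6-joint arm with a two-finger parallel gripper is mounted at the origin on the work surface. World frame = base frame: x ahead of the robot, y to its left, z up, the work surface at z = 0. Lengths are in mm, angles in rad, forces in N, time in s.
With the tool pointing down it reaches from about 275 to 850 mm from the base axis. Payload 19 kg.
Tool frame: the origin (TCP) lies midway between the tips of the shut fingers; the grasp point (between the pads) lies 19 mm behind it; z points along the fingers, x is the direction in which the jaws open and shut, and the axes are right-handed (so a half turn about z gives the same grasp; the last joint's range is limited). The gripper opens to 85 mm and grips with 20 to 120 N. Pads are 22 mm wide; open, the fingers measure 114 mm over their backs; the gripper's body (76 mm by 85 mm) begins 54 mm behind the grasp point. The pads swing forward as they close: fully open they stand 13 mm farther back than shut.
Start: joints at [1.117, 0.15, 1.437, -0, 1.554, -0.134], TCP at [180.769, 545.811, 207.367] pointing down, gripper open.
Joint ranges: [-2.8, 2.8], [-0.68, 2.1], [0.12, 2.68], [-1.39, 4.53], [0.16, 2.79], [-2.81, 2.81]. Speed limits (rad/s): [1.89, 1.89, 2.22, 3.01, 3.01, 3.01].

INTERFACE

Orientations are given as a unit quaternion [x, y, z, w].
In Python, from rig import r, vision gives the robot as it stands. The module is installed in compiled form; this text tells all that it offers.
- The arm moves only by the tool jog_arm, never from a script. Its argument "deltas" is a list that holds one entry, the list of rows, each a list of 7 numbers: the closure, from 0 (fully open) to 1 (shut), then the shift along the tool's x, y, z in cm, then the turn, a rotation vector about the tool's x, y, z in rad. In form: [[[jaw, dx, dy, dz, rx, ry, rz], ...]]. A call has 1 to 12 rows; each row shifts and turns the pose as measured when the row begins, along the tool's axes as they then stand; what a row does not reach is not made up. A row lasts 1/8 s, in which the tool goes at most 62.5 mm and 10.7 degrees, less where a joint would pass 70% of its speed; a pose out of reach is approached as far as the arm can. A call with a gripper value outside its range is refused whole. The fingers move at their own pace and stop on an object; "newtons" is the grip in N (left out, the last holds). Time passes only in rows, so rows that do not move let the fingers close. It gives the time, the measured TCP pose, the force and the opening at its end, in the units of the state.
- r.sense(): the state, without advancing time (a new reading comes with each control period).
- vision.snapshot(name): name is "side" or "top"; returns the picture (420x560x3 uint8, red, green, blue); there is no depth.
- vision.camera_model(name): a dict with "mtx" (3x3 intrinsics, pixels), "R" (3x3) and "t" (3): a world point X has camera coordinates R X + t. Camera axes: x right, y down, z forward; pixel columns grow to the right and rows downward; lengths in mm; the calibration is good to about 2 mm. A picture is of the moment at which its call begins. camera_model takes no time and is no camera call.
- r.close_job(): hands the job in, once; it reports no verdict.
The state is a dict: "t": time; "q": joint angles; "dq": joint speeds; "joint_efforts": joint torques, N m; "ee_pos": TCP position; "tcp_rot": TCP orientation; "force": force on the tool from outside, world axes, zero at the start; "torque": the same for the moment, N m; "grip_width": finger opening in mm.
Only numpy, scipy, OpenCV 4.12 (cv2) and the standard library are available. Lean on these libraries where they do the work, as an engineer would, in place of code of your own. Each camera call takes 0.05 s, during which the arm holds its last target.

TASK

The small footed aluminium cup stands off-centre on the bench scale's round weighing pan: nudge it gently with light touches of the fingertips, without picking it up, squeezing it or knocking it over, until it stands upright in the middle of the pan with nothing touching it. Then press the scale's tare button fully down with a fingertip and let it come back up, leaving the cup centred and everything else on the bench where it is.

Things in the scene. Friction and masses are not known exactly. Their poses are not given: they have to be found in the camera images.
- scale: Low white plastic bench scale fixed to the bench, 230 long (x) x 150 wide (y), deck top 28 mm above the bench. Origin at the centre of its underside on the bench; x points along its length from the end with the display and button (the end nearer the robot) to the end with the pan, z up. The pan's centre is at (35, 0, 50) mm and the tare button at (-80, -35) mm in this frame.
- pan: The scale's round dark steel weighing pan, 90 mm in diameter, 8 mm thick, rigid (it does not sink or turn), flat with no rim. Origin at the centre of its top face, 50 mm above the bench, z up (its yaw has no meaning). It stands on a central neck, its top 22 mm above the scale's deck.
- cup: Wobbly pot-bellied aluminium cup, open and empty, about 120 g, 60 mm high: narrow flat foot 36 mm in diameter, widest (58 mm) at 18 mm above the underside, then narrowing to 50 mm at the rim; wall 2.5 mm. Origin at the centre of its underside, z up (round: yaw has no meaning). It starts with its axis 20 to 29 mm from the pan's centre, in any direction. Pushed slowly at or below its widest height it slides; pushed high up or fast it tips.
- tare (a joint): Travel of the tare button in m: 0 up, 0.005 fully down; it springs back. About 4 N presses it fully.
- tare_top (a point): Centre of the top of the tare button, a round grey key 22 mm in diameter in a 38 mm grey collar on the scale's deck beside the display, pressed straight down; its top is 38 mm above the bench, 6 mm above the collar.
- mortar: Bystander: stone mortar, 106 mm across, 80 mm high, loose. Origin at the centre of its underside, z up.
- canister: Bystander: clear acrylic canister with a wooden lid, 88 mm across, 128 mm high, loose. Origin at the centre of its underside, z up.
- beaker: Bystander: larger plain aluminium cup standing on the bench (not on the scale), 72 mm across, 85 mm high, loose. Origin at the centre of its underside, z up.
- bowl: Bystander: white ceramic bowl beyond the pan end of the scale, 110 mm across, 45 mm high, loose. Origin at the centre of its underside, z up.
- pestle: Bystander: dark hardwood pestle lying on the bench, 152 mm long, 31 mm thick. Origin under its middle on the bench, x along it, z up.
- spoon: Bystander: wooden spoon lying on the bench, 160 mm long, x along it. Origin on its underside near the middle, z up.
Mind the look-alikes: they are no part of the job. Leave any orange look-alike of the cup alone.

How it is judged:
By the outcome, as a careful person would: the job done as asked, in the order asked, and still so for the second after the job is handed in, with the robot touching nothing.
It also fails if it takes over 48 s, if anything falls off the work surface, if the arm or the gripper's body presses on something with over 40 N, if the wrist force passes 120 N, or if a joint passes its speed limit or range.

## Working session

There is one attempt and no reset: what is moved stays moved. The work goes in short steps, Python scripts to look and compute and a tool call to move; the robot and the scene stay as the last step left them, time stands still between calls to the robot, and variables do not carry over. Pictures are saved under pics/ and viewed, and the job is handed in when it is done.

Besides the shell and the picture viewer there is one more tool, called after "Request:" as a command line: name --argument value ..., lists and objects as JSON in quotes. jog_arm: Moves the arm, as the interface text tells. Its arguments: {"type":"object","properties":{"deltas":{"type":"array"},"newtons":{"type":"number"}},"required":["deltas"]}

```bash
mkdir -p pics
python3 - <<'E'
from rig import r, vision
import cv2
s=r.sense(); print({k:s[k] for k in('t','q','ee_pos','tcp_rot','force','grip_width')})
for n in('side','top'):
    cv2.imwrite(f'pics/{n}0.png',vision.snapshot(n)[:,:,::-1])
    m=vision.camera_model(n); print(n,m)
E
```

```text
{'t': 0.0, 'q': array([ 1.11696449e+00,  1.50974210e-01,  1.43800693e+00,  9.81005524e-06,
        1.55380532e+00, -1.33995247e-01]), 'ee_pos': array([180.68064608, 545.59192262, 206.7941934 ]), 'tcp_rot': array([ 8.10682161e-01,  5.85486189e-01, -5.28562719e-04,  2.77375150e-04]), 'force': array([-0.050992  ,  0.36497322, -1.01217034]), 'grip_width': 85.21131974619382}
side {'mtx': array([[535.87452341,   0.        , 283.21162242],
       [  0.        , 535.87452341, 213.41074875],
       [  0.        ,   0.        ,   1.        ]]), 'R': array([[ 0.86790723, -0.49654016, -0.01359849],
       [-0.30223155, -0.50615184, -0.80775393],
       [ 0.39419936,  0.70516537, -0.58936294]]), 't': array([-448.90943421,  263.42432423,  993.12929293])}
top {'mtx': array([[391.30519787,   0.        , 277.88012234],
       [  0.        , 391.30519787, 207.90169608],
       [  0.        ,   0.        ,   1.        ]]), 'R': array([[-0.02420107, -0.99927167,  0.02950324],
       [-0.99879772,  0.02291003, -0.04333872],
       [ 0.04263124, -0.03051661, -0.99862471]]), 't': array([  90.37561318,  572.77126808, 1051.4218293 ])}
```

View pics/side0.png

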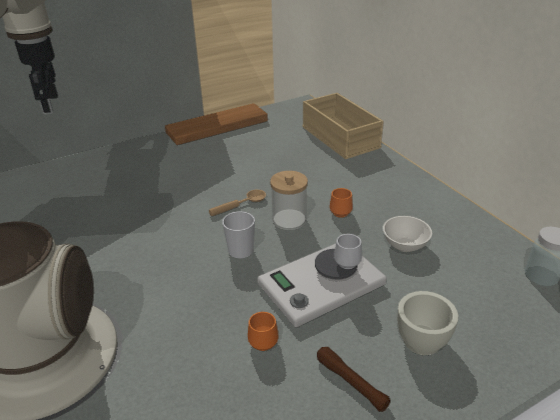

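View pics/top0.png

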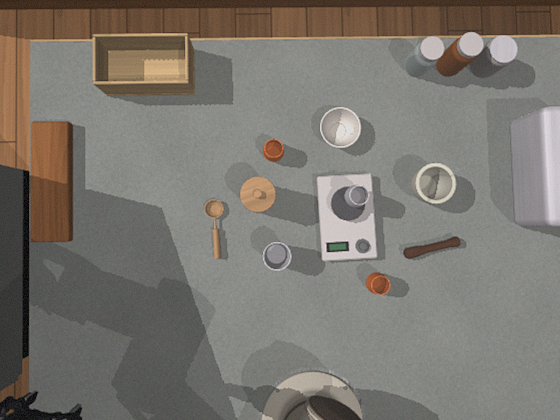

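The side view shows the scale around (320,283), the cup at (348,250) and the button at (299,300). In the top view the scale is at (347,217), the pan at (350,203), the cup at (357,196) and the button at (362,246). I'll zoom in to measure.

Run:
```python
import cv2,numpy as np
a=cv2.imread('pics/top0.png')[165:270,305:390]; b=cv2.imread('pics/side0.png')[225:325,250:395]
cv2.imwrite('pics/zt0.png',cv2.resize(a,None,fx=5.6,fy=5.6,interpolation=cv2.INTER_CUBIC))
cv2.imwrite('pics/zs0.png',cv2.resize(b,None,fx=5.5,fy=5.5,interpolation=cv2.INTER_CUBIC))
```

```text
(no output)
```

View pics/zt0.png

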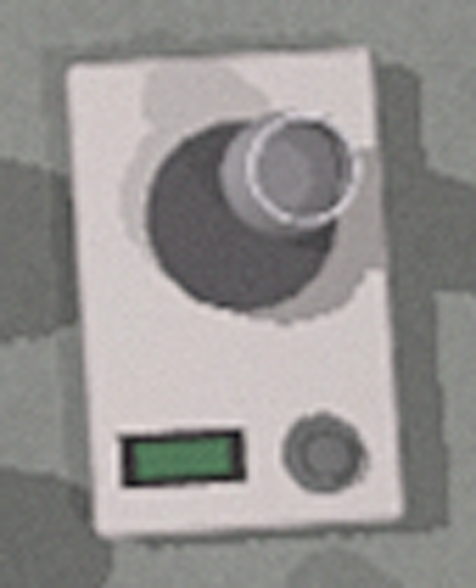

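View pics/zs0.png

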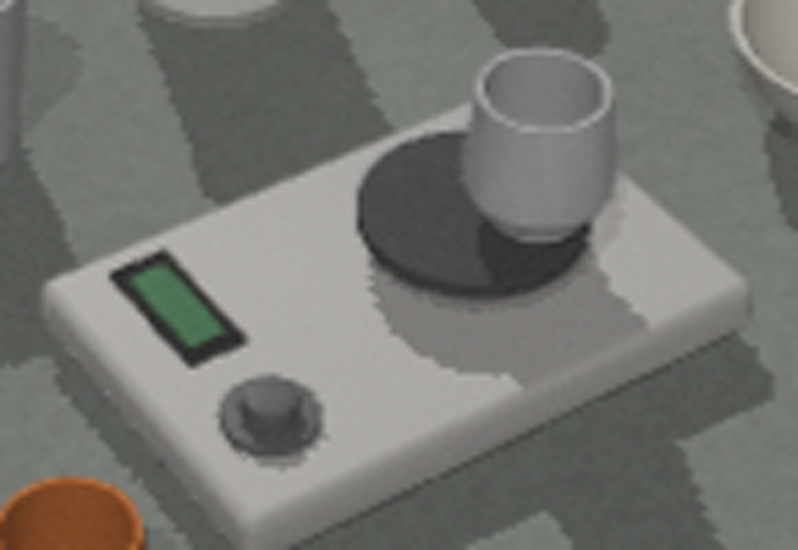

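```bash
cat > h.py <<'E'
import numpy as np,cv2
from rig import r,vision
def ray(n,uv,z):
    m=vision.camera_model(n); R,t,K=m['R'],m['t'],m['mtx']
    c=-R.T@t; d=R.T@np.linalg.inv(K)@np.array([uv[0],uv[1],1.])
    return c+d*(z-c[2])/d[2]
def proj(n,X):
    m=vision.camera_model(n); p=m['mtx']@(m['R']@np.array(X,float)+m['t']); return p[:2]/p[2]
def circ(P):
    A=np.c_[2*P[:,:2],np.ones(len(P))]; b=(P[:,:2]**2).sum(1); s=np.linalg.lstsq(A,b,rcond=None)[0]
    return s[:2],np.sqrt(s[2]+s[0]**2+s[1]**2)
E
python3 - <<'E'
from h import *
T=lambda x,y:((x+.5)/5.6-.5+305,(y+.5)/5.6-.5+165)
S=lambda x,y:((x+.5)/5.5-.5+250,(y+.5)/5.5-.5+225)
pt=[(148,213),(155,255),(180,290),(205,303),(243,310),(290,298),(320,272),(160,165),(190,132),(225,120)]
print('pan top',circ(np.array([ray('top',T(*p),50) for p in pt])))
ps=[(358,205),(372,168),(405,140),(445,131),(375,250),(400,270),(440,286),(485,291),(540,280),(575,258)]
print('pan side(top edge)',circ(np.array([ray('side',S(*p),50) for p in ps])))
rt=[(245,170),(301,112),(358,170),(301,228),(262,130),(341,130),(262,211),(341,211)]
print('rim top',circ(np.array([ray('top',T(*p),110) for p in rt])))
rs=[(474,92),(542,49),(612,93),(542,130),(500,60),(587,60),(500,122),(587,121)]
print('rim side',circ(np.array([ray('side',S(*p),110) for p in rs])))
print('btn top',ray('top',T(320,456),38),ray('top',T(325,454),32),'side',ray('side',S(272,402),38),ray('side',S(271,416),32))
c=[ray('top',T(*p),28) for p in[(68,65),(370,48),(402,515),(98,535)]]
c=np.array(c); print('corners',c[:,:2],c.mean(0))
c=np.array([ray('side',S(*p),28) for p in[(45,290),(250,520),(748,290)]]);print(c, (c[0]+c[2])/2)
for n,p in dict(beaker=(277,255),can=(258,194),bowl=(340,127),mortar=(436,183),or1=(378,284)).items(): print(n,ray('top',p,50))
E
```

```text
pan top (array([ 582.04881253, -106.3701485 ]), np.float64(45.291031508151676))
pan side(top edge) (array([ 582.81299912, -108.64401731]), np.float64(45.6920281547248))
rim top (array([ 598.01529618, -120.78190505]), np.float64(25.326129527811915))
rim side (array([ 599.79893533, -122.42409897]), np.float64(24.16106934356762))
btn top [ 467.34245206 -142.29229712   38.        ] [ 467.86937746 -146.18095085   32.        ] side [ 469.37364251 -147.28819948   38.        ] [ 468.56622905 -147.9771032    32.        ]
corners [[ 656.94519388  -29.20515843]
 [ 662.17845871 -175.58344917]
 [ 437.62188092 -183.23991323]
 [ 432.02733354  -37.11890433]] [ 547.19321676 -106.28685629   28.        ]
[[ 431.21533839  -44.49404133   28.        ]
 [ 438.53839826 -183.67873805   28.        ]
 [ 659.33279138 -179.46841889   28.        ]] [ 545.27406489 -111.98123011   28.        ]
beaker [450.50718651  83.29871672  50.        ]
can [610.66204949 129.16890263  50.        ]
bowl [783.98735513 -91.92775855  50.        ]
mortar [ 629.60128023 -343.40239019   50.        ]
or1 [ 368.07377768 -178.8412288    50.        ]
```

Request:
jog_arm --deltas '[[[1,0,0,0,0,0,0.131],[1,0,0,0,0,0,0.131],[1,0,0,0,0,0,0.131]]]' --newtons 20

```text
t: 0.48
ee_pos: [180.5, 545.2, 205.8]
tcp_rot: [0.912, 0.411, -0.001, 0.001]
force: [-0.2, -0.0, 0.4]
grip_width: 32.2
```

```bash
cat >> h.py <<'E'
from scipy.spatial.transform import Rotation as Ro
def to(p):
    s=r.sense(); R=Ro.from_quat(s['tcp_rot']).as_matrix()
    print('t',s['t'],'pos',s['ee_pos'].round(1),'w',round(s['grip_width'],1),'F',s['force'].round(1),'tool x ang',np.degrees(np.arctan2(R[1,0],R[0,0])).round(1),'tilt',R[:,2].round(3))
    print('tool delta cm',(R.T@(np.array(p)-s['ee_pos'])/10).round(2))
E
python3 -c "
from h import *
to([641,-157.5,150])"
```

```text
t 0.475 pos [180.5 545.2 205.8] w 32.2 F [-0.2 -0.   0.4] tool x ang 48.5 tilt [-0.001 -0.003 -1.   ]
tool delta cm [-22.16  81.03   5.71]
```

Request:
jog_arm --deltas '[[[1,-1.5,5.4,0,0,0,0],[1,-1.5,5.4,0,0,0,0],[1,-1.5,5.4,0,0,0,0],[1,-1.5,5.4,0,0,0,0],[1,-1.5,5.4,0,0,0,0],[1,-1.5,5.4,0,0,0,0],[1,-1.5,5.4,0,0,0,0],[1,-1.5,5.4,0,0,0,0],[1,-1.5,5.4,0,0,0,0],[1,-1.5,5.4,0,0,0,0],[1,-1.5,5.4,0,0,0,0]]]'

```text
t: 1.85
ee_pos: [522.0, 13.0, 204.6]
tcp_rot: [0.911, 0.412, -0.002, 0.001]
force: [0.7, 0.9, 0.5]
grip_width: -0.3
```

```bash
python3 -c "
from h import *
to([641,-157.5,150])"
```

```text
t 1.85 pos [522.   13.  204.6] w -0.3 F [0.7 0.9 0.5] tool x ang 48.7 tilt [-0.003 -0.005 -1.   ]
tool delta cm [-4.93 20.19  5.5 ]
```

Request:
jog_arm --deltas '[[[1,-1.2,5.2,0,0,0,0],[1,-1.2,5.2,0,0,0,0],[1,-1.2,5.2,0,0,0,0],[1,-1.2,5.2,0,0,0,0],[1,0,0,2.5,0,0,0],[1,0,0,2.5,0,0,0],[1,0,0,0,0,0,0]]]'

```text
t: 2.72
ee_pos: [649.9, -171.5, 149.5]
tcp_rot: [0.912, 0.41, -0.004, -0.0]
force: [-0.6, -0.2, 0.0]
grip_width: -0.1
```

Run:
```python
from h import *
to([641,-157.5,100])
p=r.sense()['ee_pos']
for n in('top','side'):
    im=vision.snapshot(n)[:,:,::-1].copy(); u=proj(n,p); print(n,u)
    x0,y0=(300,130) if n=='top' else (250,150)
    c=cv2.resize(im[y0:y0+145,x0:x0+190],None,fx=4,fy=4,interpolation=cv2.INTER_CUBIC)
    q=((u-[x0,y0]+.5)*4).astype(int); cv2.drawMarker(c,tuple(map(int,q)),(0,0,255),0,14,1); cv2.imwrite(f'pics/{n}1.png',c)
```

```text
t 2.725 pos [ 649.9 -171.5  149.5] w -0.1 F [-0.6 -0.2  0. ] tool x ang 48.4 tilt [-0.008 -0.003 -1.   ]
tool delta cm [ 0.49 -1.57  4.95]
top [382.68320022 171.60398072]
side [385.3395485  230.44389365]
```

View pics/top1.png

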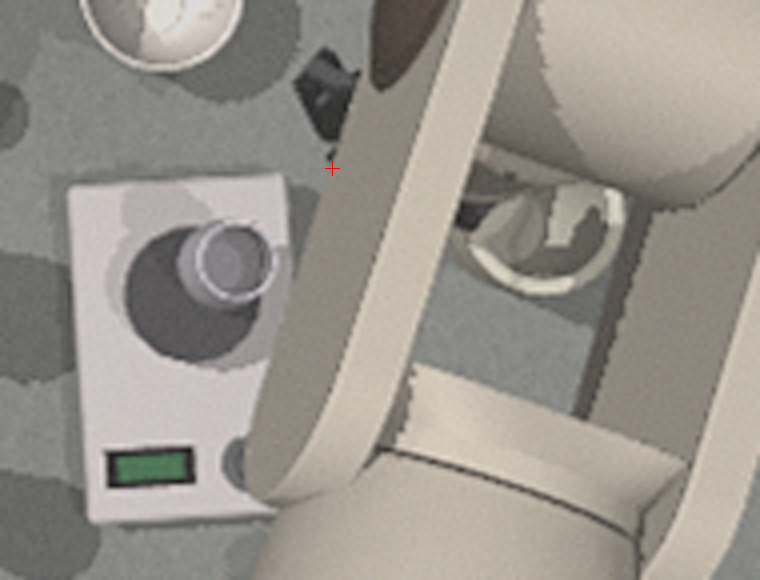

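View pics/side1.png

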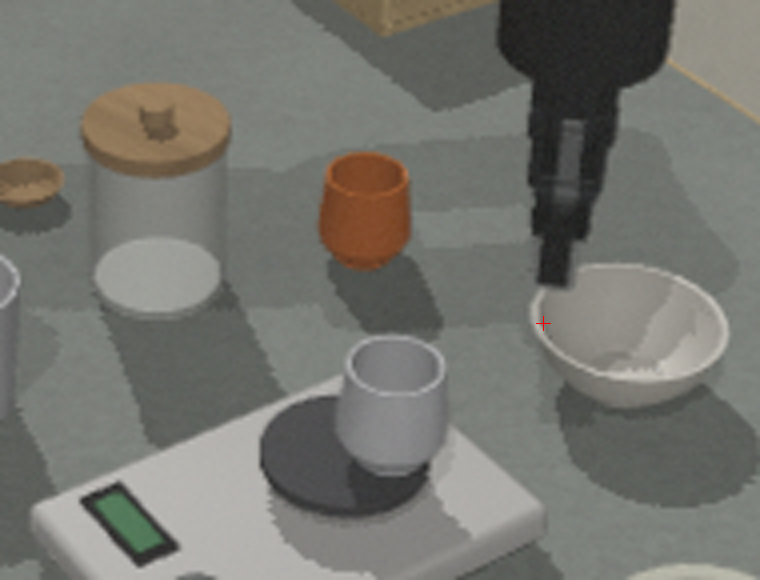

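The top view shows the cup still at (228,262) zoomed, with the forearm hiding the fingertip. In the side view the fingertip ends at (553,285) zoomed, but the projected TCP marker is at (543,322). That disagreement of about 10 px needs checking before I descend.

Run:
```python
from h import *
print(proj('side',[180.7,545.6,206.8]),proj('top',[180.7,545.6,206.8]))
s=r.sense(); print(s['t'],s['ee_pos'],s['q'],s['dq'],s['grip_width'])
im=vision.snapshot('side')[:,:,::-1]
cv2.imwrite('pics/side2.png',cv2.resize(im[140:260,330:450],None,fx=5,fy=5,interpolation=cv2.INTER_CUBIC))
a=cv2.imread('pics/side0.png')[50:150,0:100]
cv2.imwrite('pics/side0b.png',cv2.resize(a,None,fx=5,fy=5,interpolation=cv2.INTER_CUBIC))
s=r.sense(); print(s['t'],s['ee_pos'])
```

```text
[ 54.76444568 118.77450838] [ 65.78866105 393.18414543]
2.825 [ 650.80665252 -171.58377357  152.22766567] [-0.3693743   0.37826774  1.26361863 -0.00535045  1.50201678 -1.21407472] [ 0.00372607 -0.01596528 -0.01645246  0.00056704  0.00160247  0.00137126] -0.07432391788510562
2.875 [ 651.04408529 -171.5834854   152.85774633]
```

View pics/side2.png

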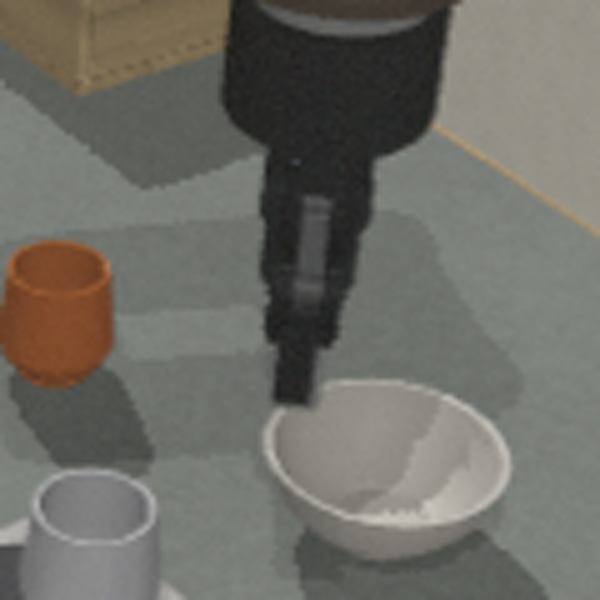

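View pics/side0b.png

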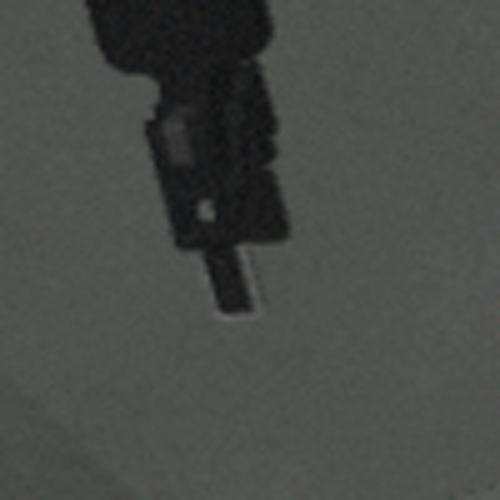

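The side view puts the tip at about (388.6,220.6), roughly 8 px above the projected TCP. In the start picture the open tip is at about (47,113), which roughly matches. I'll compare with the gripper body as well.

Run:
```python
from h import *
for h in(0,13,54,73,92,150): print(h,proj('side',[650.8,-171.6,152.2+h]),proj('side',[180.7,545.6,206.8+h]))
s=r.sense(); R=Ro.from_quat(s['tcp_rot']).as_matrix()
R0=Ro.from_quat([.8107,.5855,0,0]).as_matrix()
for sg in(-1,1): print(proj('side',np.array([180.7,545.6,219.8])+R0[:,0]*sg*42.5))
im=vision.snapshot('side'); print(s['t'],s['ee_pos'])
```

```text
0 [385.88267792 229.21802552] [ 54.76444568 118.77450838]
13 [386.55357987 223.87915844] [ 53.36622684 113.96063054]
54 [388.7363644  206.50911438] [48.84811932 98.40539902]
73 [389.78381404 198.17377658] [46.69670821 90.99838231]
92 [390.85508554 189.64887051] [44.50744742 83.46105428]
150 [394.28140573 162.38308598] [37.57962518 59.60950177]
[ 50.8547111  121.54620114]
[ 55.75259257 106.75305247]
2.875 [ 651.04408529 -171.5834854   152.85774633]
```

Request:
jog_arm --deltas '[[[1,0,0,0,0,0,0]]]'

```text
t: 3.05
ee_pos: [651.4, -171.5, 154.2]
tcp_rot: [0.912, 0.41, -0.002, 0.002]
force: [-0.8, -0.0, -0.6]
grip_width: -0.2
```

Request:
jog_arm --deltas '[[[1,0.2,-0.7,2,0,0,0],[1,0.2,-0.6,2,0,0,0],[1,0,0,1.5,0,0,0],[1,0,0,1,0,0,0],[1,0,0,0.5,0,0,0],[1,0,0,0,0,0,0]]]'

```text
t: 3.8
ee_pos: [646.0, -160.6, 86.0]
tcp_rot: [0.912, 0.41, 0.001, 0.004]
force: [0.1, 0.6, 0.1]
grip_width: -0.1
```

```bash
cat >> h.py <<'E'
def look(tag,z0=0):
    p=r.sense()['ee_pos']
    for n in('top','side'):
        im=vision.snapshot(n)[:,:,::-1].copy(); cv2.imwrite(f'pics/raw_{n}{tag}.png',im); u=proj(n,p)
        x0,y0=(305,155) if n=='top' else (270,190)
        c=cv2.resize(im[y0:y0+115,x0:x0+150],None,fx=5,fy=5,interpolation=cv2.INTER_CUBIC)
        q=((u-[x0,y0]+.5)*5).astype(int); cv2.drawMarker(c,tuple(map(int,q)),(0,0,255),0,14,1); cv2.imwrite(f'pics/{n}{tag}.png',c)
E
python3 -c "
from h import *
to([641,-157.5,58]);look(3)"
```

```text
t 3.8 pos [ 646.  -160.6   86. ] w -0.1 F [0.1 0.6 0.1] tool x ang 48.5 tilt [ 0.005 -0.007 -1.   ]
tool delta cm [-0.09 -0.6   2.79]
```

View pics/top3.png

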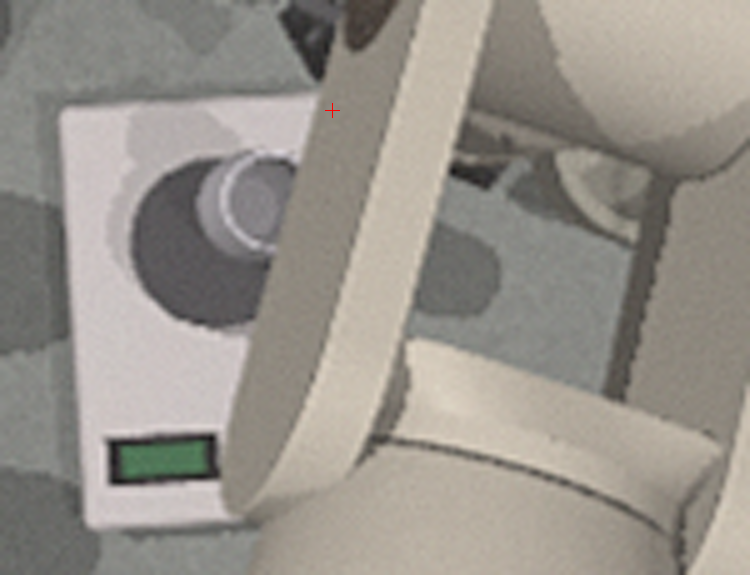

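View pics/side3.png

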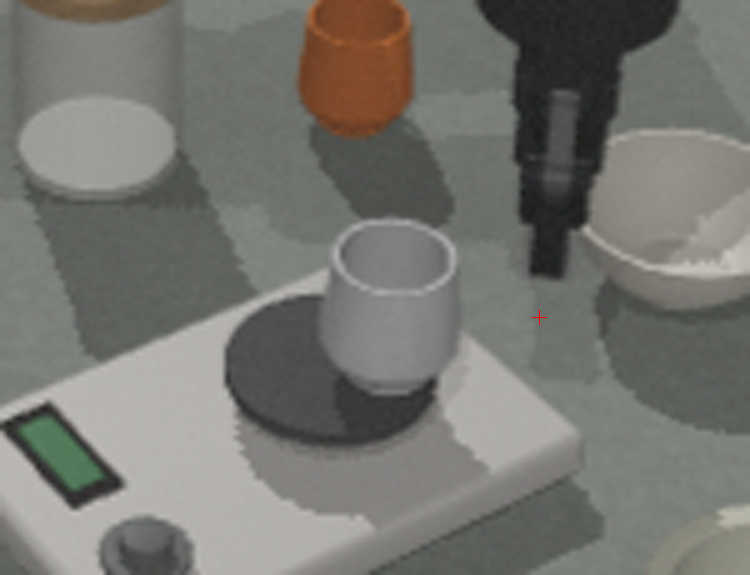

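The side view again shows the tip bottom at (547,277) zoomed, about 8 px above the marker at (539,317). So the visible tip may really end about 19 mm above the TCP. I'll settle it with a light touch on bare bench beyond the scale corner.

Request:
jog_arm --deltas '[[[1,0,3,0,0,0,0],[1,0,3,0.5,0,0,0],[1,0,0.5,2,0,0,0],[1,0,0,2,0,0,0],[1,0,0,1.5,0,0,0],[1,0,0,0.5,0,0,0],[1,0,0,0,0,0,0]]]'

```text
t: 4.78
ee_pos: [695.8, -203.9, 20.2]
tcp_rot: [0.912, 0.411, 0.001, 0.005]
force: [-0.1, 0.7, 0.3]
grip_width: -0.1
```

```bash
python3 -c "
from h import *
to([691,-200,0]);look(4)"
```

```text
t 4.775 pos [ 695.8 -203.9   20.2] w -0.1 F [-0.1  0.7  0.3] tool x ang 48.5 tilt [ 0.006 -0.008 -1.   ]
tool delta cm [-0.02 -0.63  2.02]
```

View pics/side4.png

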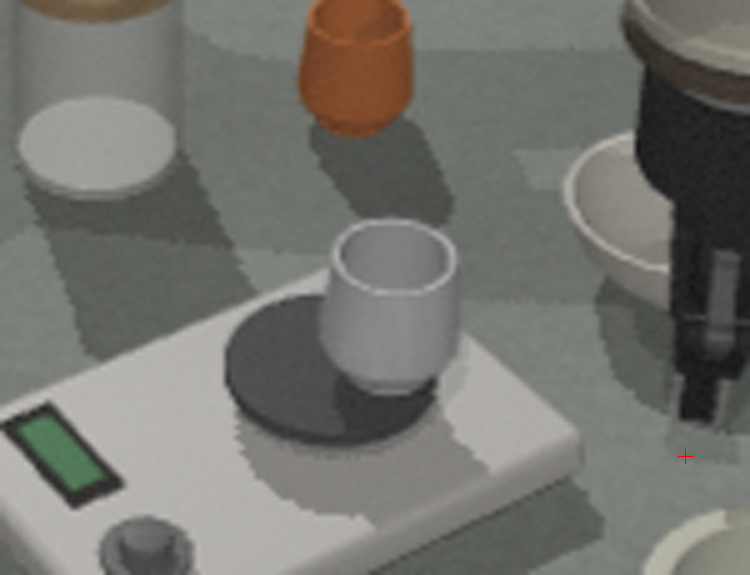

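The tip is at (697,420) and the marker at (685,456), with no contact yet at TCP z = 20 mm. I'll step down slowly.

Request:
jog_arm --deltas '[[[1,0,0,0.6,0,0,0],[1,0,0,0.5,0,0,0],[1,0,0,0.4,0,0,0],[1,0,0,0,0,0,0]]]'

```text
t: 5.38
ee_pos: [696.7, -204.3, 6.0]
tcp_rot: [0.912, 0.411, 0.002, 0.006]
force: [0.3, -0.4, -0.3]
grip_width: 0.0
```

Request:
jog_arm --deltas '[[[1,0,0,0.3,0,0,0],[1,0,0,0.2,0,0,0],[1,0,0,0.1,0,0,0]]]'

```text
t: 5.75
ee_pos: [696.9, -204.5, -0.1]
tcp_rot: [0.912, 0.411, 0.002, 0.006]
force: [0.6, -0.6, -0.8]
grip_width: 0.3
```

```bash
python3 -c "
from h import *
to([691,-200,0]);look(5);to([691,-200,0])"
```

```text
t 5.75 pos [ 6.969e+02 -2.045e+02 -1.000e-01] w 0.3 F [ 0.6 -0.6 -0.8] tool x ang 48.5 tilt [ 0.009 -0.009 -1.   ]
tool delta cm [-0.06 -0.74 -0.02]
t 5.85 pos [ 6.969e+02 -2.045e+02 -1.000e-01] w 0.1 F [-0.3  0.2  0. ] tool x ang 48.5 tilt [ 0.009 -0.009 -1.   ]
tool delta cm [-0.06 -0.73 -0.02]
```

View pics/side5.png

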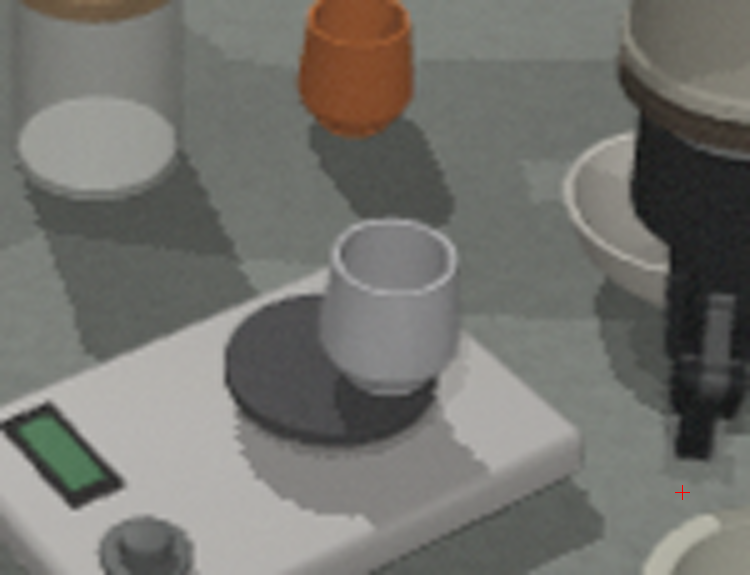

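Still no contact at TCP z = 0, so the physical tip is well above the reported TCP. I'll continue gently.

Request:
jog_arm --deltas '[[[1,0,0,0.4,0,0,0],[1,0,0,0.4,0,0,0],[1,0,0,0.1,0,0,0]]]'

```text
t: 6.22
ee_pos: [697.0, -204.5, -9.7]
tcp_rot: [0.912, 0.411, 0.002, 0.006]
force: [-0.6, -0.1, -0.8]
grip_width: 0.1
```

Request:
jog_arm --deltas '[[[1,0,0,0.2,0,0,0],[1,0,0,0.2,0,0,0],[1,0,0,0.1,0,0,0]]]'

```text
t: 6.6
ee_pos: [697.0, -204.6, -15.0]
tcp_rot: [0.912, 0.411, 0.002, 0.006]
force: [-0.3, -0.9, -0.2]
grip_width: -0.1
```

Request:
jog_arm --deltas '[[[1,0,0,0.15,0,0,0],[1,0,0,0.1,0,0,0],[1,0,0,0.1,0,0,0]]]'

```text
t: 6.98
ee_pos: [697.1, -204.7, -18.7]
tcp_rot: [0.912, 0.411, 0.002, 0.006]
force: [0.1, -0.6, 0.3]
grip_width: -0.3
```

```bash
python3 -c "
from h import *
look(6);to([691,-200,0])"
```

```text
t 7.075 pos [ 697.1 -204.6  -18.8] w -0.2 F [-0.8  0.2  0.1] tool x ang 48.5 tilt [ 0.009 -0.009 -1.   ]
tool delta cm [-0.06 -0.74 -1.88]
```

View pics/side6.png

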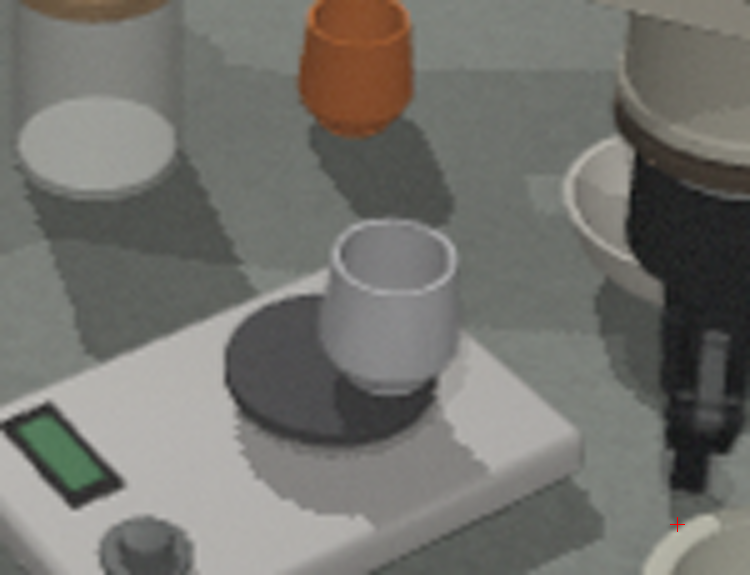

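View pics/top6.png

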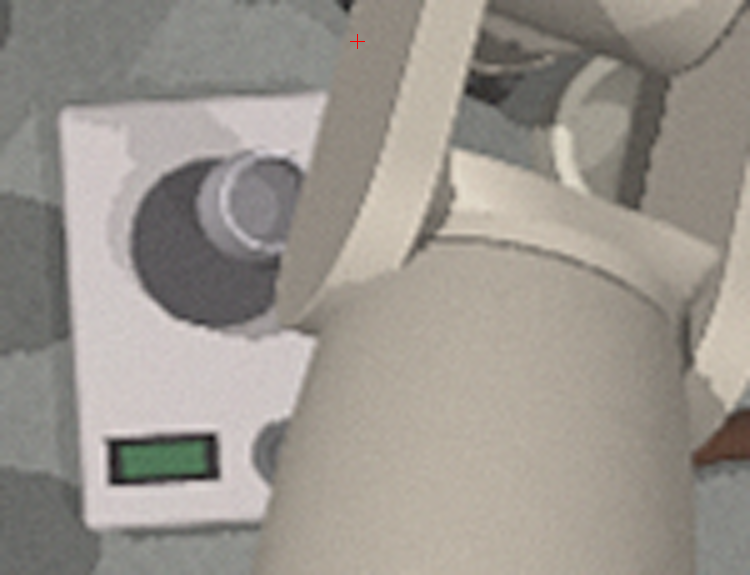

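Tip at (690,490) and still no force at TCP z = -18.8. I'll check where that pixel lands on the bench.

```bash
python3 -c "
from h import *
for z in(-5,0,5,10):print(z,ray('side',(270+690/5-.4,190+488/5-.4),z))
print(proj('side',[697,-204.6,0]))"
```

```text
-5 [ 705.18855999 -200.75141763   -5.        ]
0 [ 701.25217613 -204.44742997    0.        ]
5 [ 697.31579228 -208.14344231    5.        ]
10 [ 693.37940842 -211.83945466   10.        ]
[406.0735242  287.96688712]
```

Request:
jog_arm --deltas '[[[1,0,0,0.15,0,0,0],[1,0,0,0.1,0,0,0],[1,0,0,0.1,0,0,0]]]'

```text
t: 7.45
ee_pos: [697.2, -204.7, -22.3]
tcp_rot: [0.912, 0.411, 0.002, 0.006]
force: [0.1, -0.7, -0.1]
grip_width: 0.2
```

Request:
jog_arm --deltas '[[[1,0,0,0.15,0,0,0],[1,0,0,0.15,0,0,0]]]'

```text
t: 7.7
ee_pos: [697.3, -204.7, -23.9]
tcp_rot: [0.912, 0.411, 0.002, 0.006]
force: [-12.6, 5.0, 28.6]
grip_width: 0.3
```

Contact came at TCP z ≈ -23.5, so the true fingertip is about 23 mm above the reported TCP, while x and y agree within 3 mm. For a fingertip at z ≈ 60 I need reported z ≈ 37.

Request:
jog_arm --deltas '[[[1,0,0,-2,0,0,0],[1,0,0,-4,0,0,0],[1,0,-1,-4,0,0,0],[1,0,-3,-1,0,0,0],[1,0,-2,0,0,0,0],[1,0,0,0,0,0,0]]]'

```text
t: 8.45
ee_pos: [651.1, -163.4, 93.4]
tcp_rot: [0.912, 0.411, 0.004, 0.008]
force: [0.1, 0.5, -0.6]
grip_width: 0.1
```

```bash
python3 -c "
from h import *
to([641,-157.5,37])"
```

```text
t 8.45 pos [ 651.1 -163.4   93.4] w 0.1 F [ 0.1  0.5 -0.6] tool x ang 48.5 tilt [ 0.014 -0.011 -1.   ]
tool delta cm [-0.23 -1.24  5.61]
```

Request:
jog_arm --deltas '[[[1,-0.2,-0.6,1.5,0.018,0,0],[1,0,0,1.5,0,0,0],[1,0,0,1.5,0,0,0],[1,0,0,0.8,0,0,0],[1,0,0,0,0,0,0]]]'

```text
t: 9.07
ee_pos: [645.2, -162.0, 34.4]
tcp_rot: [0.912, 0.41, -0.001, -0.002]
force: [-0.9, -0.2, -0.8]
grip_width: 0.1
```

```bash
python3 -c "
from h import *
to([612.4,-134,37]);look(7)"
```

```text
t 9.075 pos [ 645.2 -162.    34.4] w 0.1 F [-0.9 -0.2 -0.8] tool x ang 48.5 tilt [-0.003  0.003 -1.   ]
tool delta cm [-0.08 -4.32 -0.24]
```

View pics/side7.png

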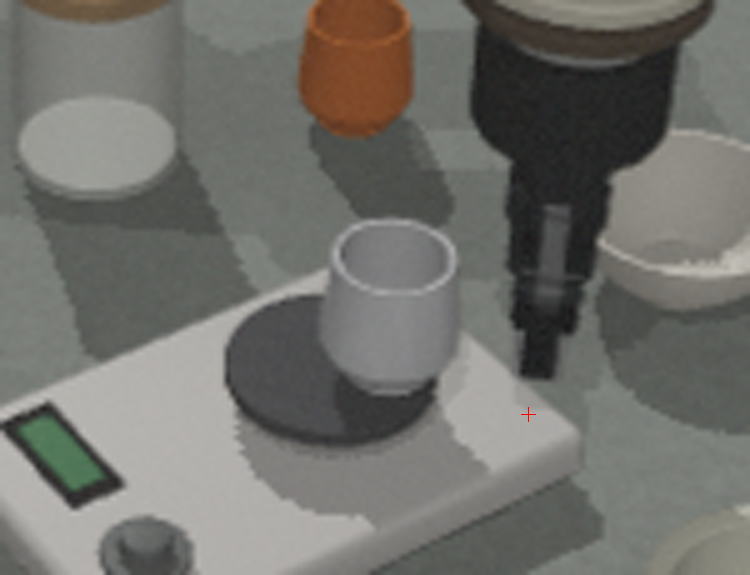

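The tip at (538,378) is level with the cup's lower belly, over the deck corner and clear of the cup. Approaching now.

Request:
jog_arm --deltas '[[[1,0,-0.4,-0.1,0,0,0],[1,0,-0.4,0,0,0,0],[1,0,-0.4,0,0,0,0],[1,0,-0.2,0,0,0,0],[1,0,-0.2,0,0,0,0],[1,0,-0.1,0,0,0,0],[1,0,-0.1,0,0,0,0]]]'

```text
t: 10.05
ee_pos: [631.9, -149.4, 38.4]
tcp_rot: [0.912, 0.411, 0.001, -0.001]
force: [1.2, 1.1, -0.7]
grip_width: -0.1
```

```bash
python3 -c "
from h import *
to([612.4,-134,37]);look(8)"
```

```text
t 10.05 pos [ 631.9 -149.4   38.4] w -0.1 F [ 1.2  1.1 -0.7] tool x ang 48.5 tilt [ 0.001  0.001 -1.   ]
tool delta cm [-0.14 -2.48  0.14]
```

View pics/side8.png

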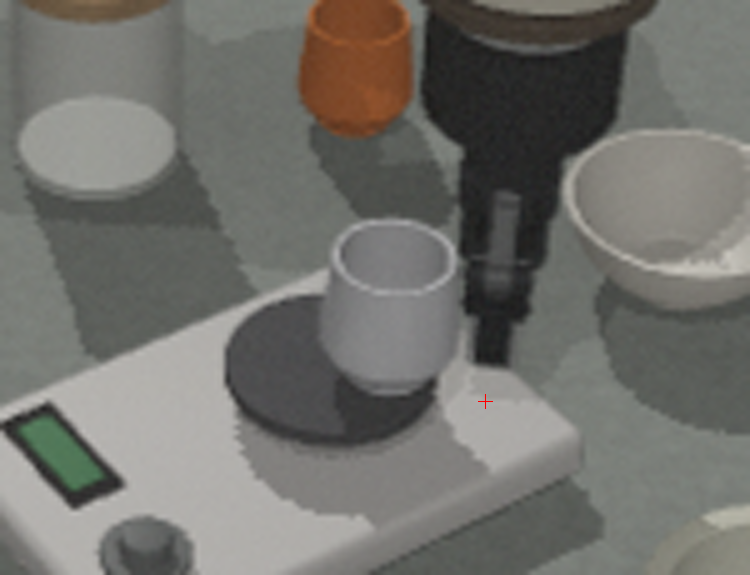

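The finger at (490,360) is a few mm from the cup, which hasn't moved. I'll start the slow push.

Request:
jog_arm --deltas '[[[1,-0.05,-0.15,0,0,0,0],[1,-0.05,-0.15,0,0,0,0],[1,-0.05,-0.15,0,0,0,0],[1,0,-0.15,0,0,0,0],[1,0,-0.15,0,0,0,0],[1,0,-0.15,0,0,0,0],[1,0,-0.15,0,0,0,0],[1,0,-0.1,0,0,0,0]]]'

```text
t: 11.15
ee_pos: [621.8, -142.6, 38.3]
tcp_rot: [0.912, 0.411, 0.001, -0.0]
force: [1.0, -0.1, -0.5]
grip_width: -0.2
```

```bash
python3 -c "
from h import *
to([612.4,-134,37]);look(9)"
```

```text
t 11.15 pos [ 621.8 -142.6   38.3] w -0.2 F [ 1.  -0.1 -0.5] tool x ang 48.5 tilt [ 0.001  0.001 -1.   ]
tool delta cm [ 0.03 -1.27  0.13]
```

View pics/side9.png

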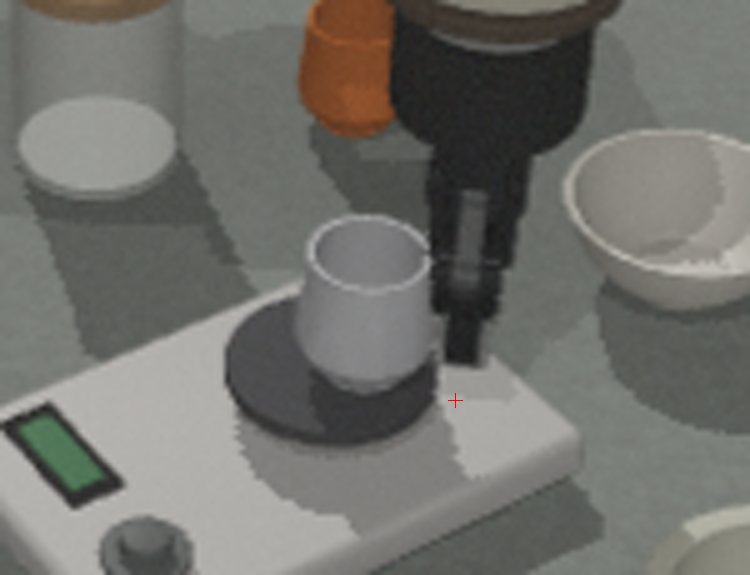

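View pics/top9.png

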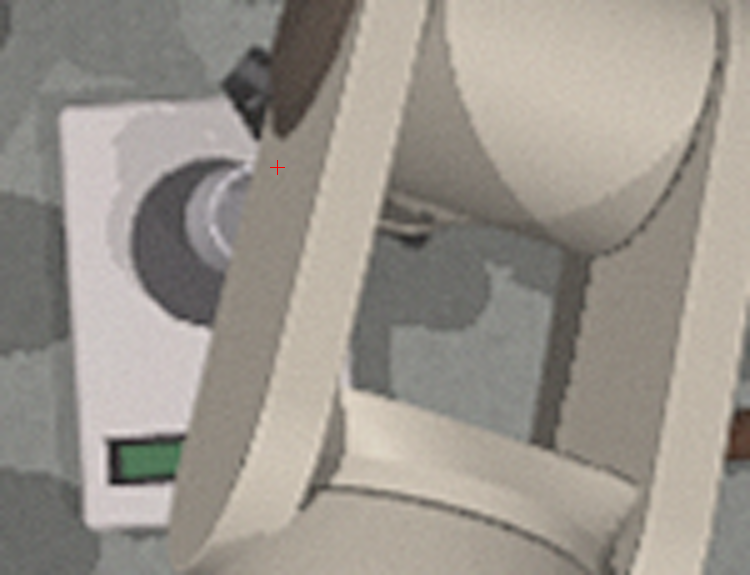

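The cup is sliding upright; its rim centre went from (393,257) to (368,254) zoomed. I'll measure what remains.

```bash
cat >> h.py <<'E'
def rs(x,y,z=110): return ray('side',((x+.5)/5-.5+270,(y+.5)/5-.5+190),z)
def off(x,y,P=(582.4,-107.5)):
    s=r.sense();R=Ro.from_quat(s['tcp_rot']).as_matrix(); c=rs(x,y)[:2]; d=c-P
    print('cup',c.round(1),'off',d.round(1),'tool x,y',(d@R[:2,:2]).round(1))
E
python3 -c "
from h import *
off(393.5,257);off(368.5,254)
"
```

```text
cup [ 599.6 -122.8] off [ 17.2 -15.3] tool x,y [-0. 23.]
cup [ 592.1 -116.1] off [ 9.7 -8.6] tool x,y [-0.  12.9]
```

Request:
jog_arm --deltas '[[[1,0,-0.15,0,0,0,0],[1,0,-0.15,0,0,0,0],[1,0,-0.15,0,0,0,0],[1,0,-0.15,0,0,0,0],[1,0,-0.15,0,0,0,0],[1,0,-0.15,0,0,0,0],[1,0,-0.1,0,0,0,0],[1,0,0,0,0,0,0]]]'

```text
t: 12.25
ee_pos: [613.7, -135.6, 38.4]
tcp_rot: [0.912, 0.411, 0.001, -0.0]
force: [0.5, -0.6, -0.4]
grip_width: 0.1
```

```bash
python3 -c "
from h import *
to([612.4,-134,37]);look(10)"
```

```text
t 12.25 pos [ 613.7 -135.6   38.4] w 0.1 F [ 0.5 -0.6 -0.4] tool x ang 48.5 tilt [ 0.001  0.001 -1.   ]
tool delta cm [ 0.03 -0.2   0.14]
```

View pics/side10.png

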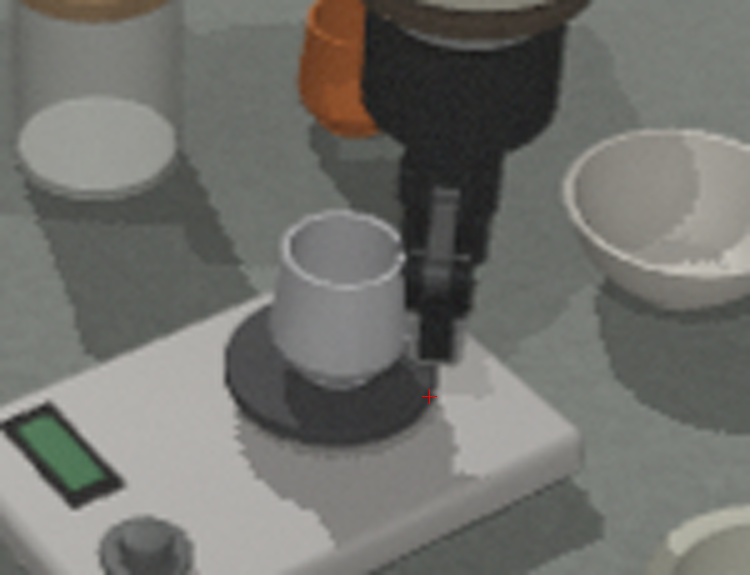

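The cup is upright with its rim centre at about (343,249) and only a little offset left. I'll back off and measure with both cameras.

```bash
python3 -c "
from h import *
off(343,249.5,(582.8,-108.6))"
```

```text
cup [ 584.9 -108.5] off [2.1 0.1] tool x,y [1.5 1.5]
```

Request:
jog_arm --deltas '[[[1,0,0.3,0,0,0,0],[1,0,0.8,0,0,0,0],[1,0,1,0,0,0,0],[1,0,1.5,-1,0,0,0],[1,0,3,-2,0,0,0],[1,0,4,-4,0,0,0],[1,0,5,-3,0,0,0],[1,0,5,-2,0,0,0]]]'

```text
t: 13.35
ee_pos: [768.0, -272.6, 157.5]
tcp_rot: [0.912, 0.411, -0.0, -0.001]
force: [-0.0, -0.3, -0.4]
grip_width: 0.1
```

```bash
python3 -c "
from h import *
to([612.4,-134,37]);look(11)"
```

```text
t 13.35 pos [ 768.  -272.6  157.5] w 0.1 F [-0.  -0.3 -0.4] tool x ang 48.5 tilt [-0.001  0.002 -1.   ]
tool delta cm [  0.07 -20.81  12.1 ]
```

View pics/side11.png

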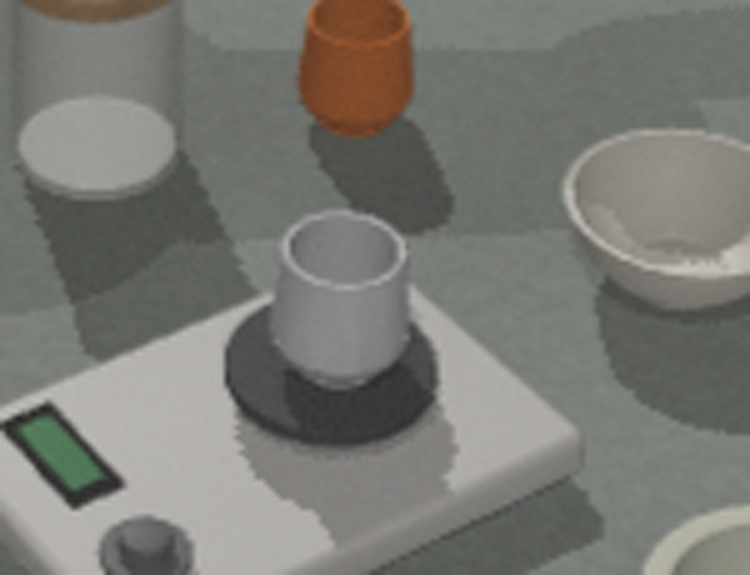

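View pics/top11.png

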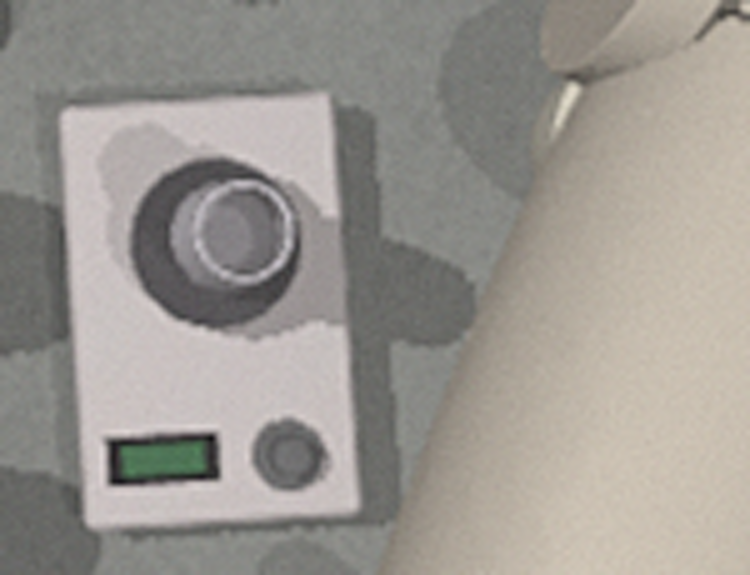

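Both views are clear now. In the top view the pan centre is about (217,242) and the rim centre about (245,232); in the side view the rim is at (344,250). Fitting those points.

Run:
```python
from h import *
T=lambda x,y:((x+.5)/5-.5+305,(y+.5)/5-.5+155)
pt=[(132,242),(140,280),(160,308),(190,324),(217,328),(260,316),(285,293),(302,242),(145,198),(170,171),(217,157),(255,165)]
p1,q=circ(np.array([ray('top',T(*p),50) for p in pt]));print(p1,q)
rt=[(193,232),(245,179),(298,232),(245,286),(209,195),(283,195),(209,269),(283,269)]
c1,q=circ(np.array([ray('top',T(*p),110) for p in rt]));print(c1,q,'off top',c1-p1)
ps=[(224,362),(232,332),(250,313),(238,395),(260,415),(295,430),(330,434),(375,427),(410,408),(432,385),(438,360),(428,335)]
p2,q=circ(np.array([rs(*p,50) for p in ps]));print(p2,q)
s=[(282,250),(344,211),(407,251),(344,289),(304,221),(386,222),(300,278),(390,278)]
c2,q=circ(np.array([rs(*p) for p in s]));print(c2,q,'off side',c2-p2)
# foot in side: bottom centre
print('foot front',rs(342,388,50), proj('side',[*p2,50]))
```

```text
[ 581.51321445 -106.68689834] 45.09940243288222
[ 583.22241558 -108.61518091] 26.208054638611834 off top [ 1.70920113 -1.92828257]
[ 582.80834419 -106.45809328] 44.45415754966849
[ 585.264192   -108.88055228] 25.130283536102887 off side [ 2.45584782 -2.422459  ]
foot front [ 577.59811145 -123.26433328   50.        ] [335.48691224 261.70056277]
```

Both views agree on an offset of about (2,-2) mm, roughly 3 mm along the push line. There's plenty of time, so I'll give it one more small nudge.

Request:
jog_arm --deltas '[[[1,0,-5,2,0,0,0],[1,0,-5,3,0,0,0],[1,0,-3,3,0,0,0],[1,0,-2,2,0,0,0],[1,0,-1,1,0,0,0],[1,0,0,0,0,0,0],[1,0,0,0,0,0,0]]]'

```text
t: 14.32
ee_pos: [646.5, -167.6, 39.9]
tcp_rot: [0.912, 0.41, -0.001, -0.002]
force: [-0.5, -0.8, 1.0]
grip_width: -0.0
```

```bash
python3 -c "
from h import *
to([611.5,-133.5,38])"
```

```text
t 14.325 pos [ 646.5 -167.6   39.9] w -0.0 F [-0.5 -0.8  1. ] tool x ang 48.4 tilt [-0.002  0.002 -1.   ]
tool delta cm [ 0.22 -4.88  0.2 ]
```

Request:
jog_arm --deltas '[[[1,0.1,-0.8,0.1,0,0,0],[1,0.1,-0.8,0.1,0,0,0],[1,0,-0.8,0,0,0,0],[1,0,-0.6,0,0,0,0],[1,0,-0.4,0,0,0,0],[1,0,-0.2,0,0,0,0],[1,0,-0.1,0,0,0,0],[1,0,-0.1,0,0,0,0]]]'

```text
t: 15.32
ee_pos: [618.6, -139.8, 39.0]
tcp_rot: [0.912, 0.409, 0.0, -0.001]
force: [0.2, -1.1, 0.6]
grip_width: -0.1
```

```bash
python3 -c "
from h import *
to([611.5,-133.5,38])"
```

```text
t 15.325 pos [ 618.6 -139.8   39. ] w -0.1 F [ 0.2 -1.1  0.6] tool x ang 48.3 tilt [-0.001  0.002 -1.   ]
tool delta cm [-0.   -0.95  0.1 ]
```

Request:
jog_arm --deltas '[[[1,0,-0.15,0,0,0,0],[1,0,-0.15,0,0,0,0],[1,0,-0.15,0,0,0,0],[1,0,-0.15,0,0,0,0],[1,0,-0.15,0,0,0,0],[1,0,-0.1,0,0,0,0],[1,0,0,0,0,0,0]]]'

```text
t: 16.2
ee_pos: [612.0, -134.0, 38.9]
tcp_rot: [0.912, 0.409, 0.0, -0.001]
force: [-0.6, -0.0, 0.3]
grip_width: 0.4
```

```bash
python3 -c "
from h import *
to([611.5,-133.5,38])"
```

```text
t 16.2 pos [ 612.  -134.    38.9] w 0.4 F [-0.6 -0.   0.3] tool x ang 48.3 tilt [-0.     0.001 -1.   ]
tool delta cm [ 0.   -0.07  0.09]
```

Request:
jog_arm --deltas '[[[1,0,0.3,0,0,0,0],[1,0,0.8,0,0,0,0],[1,0,1,0,0,0,0],[1,0,1.5,-1,0,0,0],[1,0,3,-2,0,0,0],[1,0,4,-4,0,0,0],[1,0,4,-3,0,0,0],[1,0,3,-2,0,0,0]]]'

```text
t: 17.2
ee_pos: [747.9, -256.1, 159.9]
tcp_rot: [0.912, 0.409, -0.001, -0.002]
force: [-1.1, 0.8, -0.4]
grip_width: 0.1
```

```bash
python3 -c "
from h import *
to([468.6,-146.4,100]);look(12)"
```

```text
t 17.2 pos [ 747.9 -256.1  159.9] w 0.1 F [-1.1  0.8 -0.4] tool x ang 48.3 tilt [-0.003  0.003 -1.   ]
tool delta cm [-10.37 -28.13   6.11]
```

View pics/side12.png

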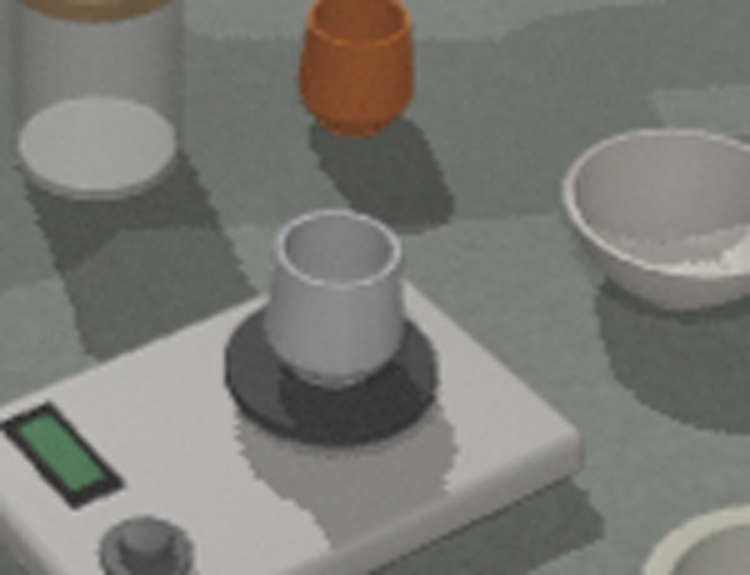

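View pics/top12.png

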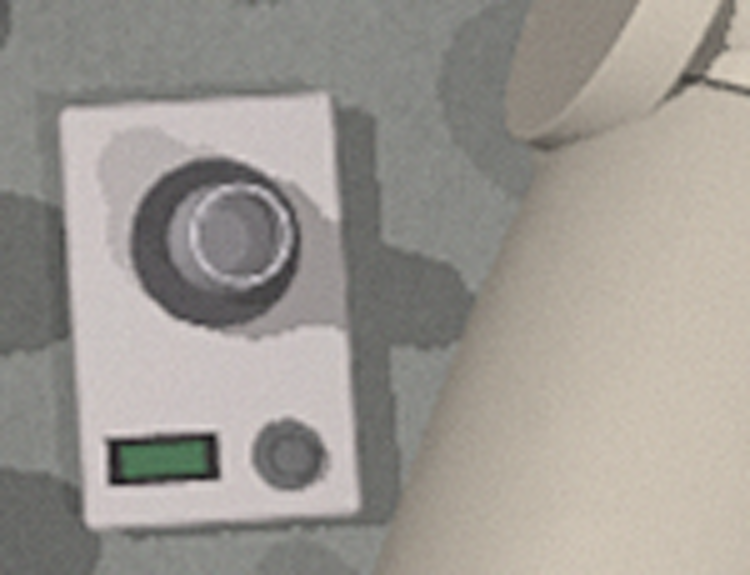

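The cup is upright, with its rim centre at (338,249) in the side view and (240,235) in the top view. That is about 1 mm from centre. Now to above the tare button.

Request:
jog_arm --deltas '[[[1,-1.5,-4,0,0,0,0],[1,-1.7,-4.7,0,0,0,0],[1,-1.7,-4.7,0,0,0,0],[1,-1.7,-4.7,0.5,0,0,0],[1,-1.7,-4.7,0.5,0,0,0],[1,-1,-3,1,0,0,0],[1,0,0,1,0,0,0],[1,0,0,0,0,0,0],[1,0,0,0,0,0,0]]]'

```text
t: 18.42
ee_pos: [485.3, -151.8, 123.5]
tcp_rot: [0.913, 0.409, -0.002, -0.003]
force: [-0.0, -0.1, -0.5]
grip_width: -0.1
```

```bash
python3 -c "
from h import *
to([468.6,-146.4,30])"
```

```text
t 18.425 pos [ 485.3 -151.8  123.5] w -0.1 F [-0.  -0.1 -0.5] tool x ang 48.3 tilt [-0.006  0.004 -1.   ]
tool delta cm [-0.7  -1.54  9.36]
```

Request:
jog_arm --deltas '[[[1,-0.4,-0.8,2,-0.006,0,0],[1,-0.3,-0.7,2,0,0,0],[1,0,0,2,0,0,0],[1,0,0,1.5,0,0,0],[1,0,0,0.8,0,0,0],[1,0,0,0,0,0,0]]]'

```text
t: 19.18
ee_pos: [472.5, -148.7, 38.7]
tcp_rot: [0.913, 0.409, -0.0, 0.0]
force: [0.4, 0.1, 0.7]
grip_width: 0.1
```

```bash
cat >> h.py <<'E'
def lookb(tag):
    p=r.sense()['ee_pos']+[0,0,23]
    n='side'; im=vision.snapshot(n)[:,:,::-1].copy(); u=proj(n,p); x0,y0=(240,210)
    c=cv2.resize(im[y0:y0+115,x0:x0+150],None,fx=5,fy=5,interpolation=cv2.INTER_CUBIC)
    for P in(p,[468.6,-146.4,38]):
        q=((proj(n,P)-[x0,y0]+.5)*5).astype(int); cv2.drawMarker(c,tuple(map(int,q)),(0,0,255),0,14,1)
    cv2.imwrite(f'pics/b{tag}.png',c)
E
python3 -c "
from h import *
to([468.6,-146.4,15]);lookb(1)"
```

```text
t 19.175 pos [ 472.5 -148.7   38.7] w 0.1 F [0.4 0.1 0.7] tool x ang 48.2 tilt [-0.    -0.001 -1.   ]
tool delta cm [-0.09 -0.44  2.37]
```

View pics/b1.png

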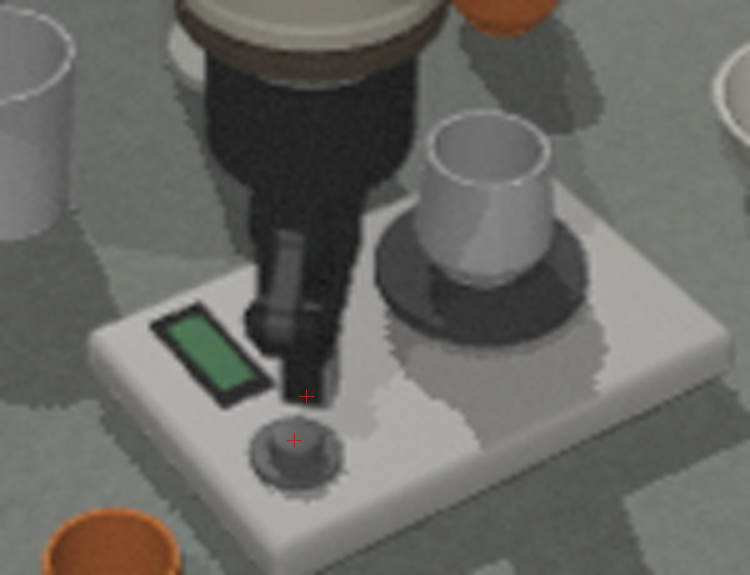

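The tip at (306,397) matches the 23 mm-corrected TCP, and the key's top at (296,434) is just below it. Centring and lowering.

Request:
jog_arm --deltas '[[[1,-0.1,-0.3,0.6,0,0,0],[1,0,-0.1,0.6,0,0,0],[1,0,0,0.3,0,0,0],[1,0,0,0.2,0,0,0],[1,0,0,0,0,0,0]]]'

```text
t: 19.85
ee_pos: [469.4, -146.9, 22.0]
tcp_rot: [0.913, 0.409, 0.001, 0.001]
force: [0.1, 0.6, -0.4]
grip_width: 0.1
```

```bash
python3 -c "
from h import *
to([468.6,-146.4,15]);lookb(2)"
```

```text
t 19.85 pos [ 469.4 -146.9   22. ] w 0.1 F [ 0.1  0.6 -0.4] tool x ang 48.3 tilt [ 0.002 -0.002 -1.   ]
tool delta cm [-0.01 -0.1   0.7 ]
```

View pics/b2.png

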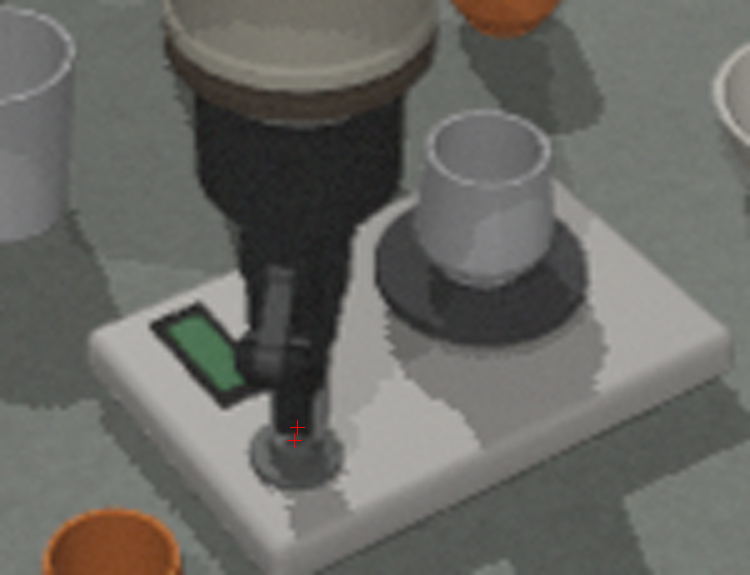

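The tip at (297,430) is directly over the key. Pressing slowly.

Request:
jog_arm --deltas '[[[1,0,0,0.3,0,0,0],[1,0,0,0.2,0,0,0],[1,0,0,0.2,0,0,0],[1,0,0,0.2,0,0,0]]]'

```text
t: 20.4
ee_pos: [469.7, -147.1, 13.0]
tcp_rot: [0.913, 0.409, 0.001, 0.002]
force: [-1.4, 0.9, 4.1]
grip_width: -0.1
```

Request:
jog_arm --deltas '[[[1,0,0,0.2,0,0,0],[1,0,0,0.2,0,0,0]]]'

```text
t: 20.65
ee_pos: [470.1, -147.3, 11.2]
tcp_rot: [0.913, 0.409, 0.001, 0.002]
force: [-19.9, 8.6, 50.9]
grip_width: 0.1
```

The force jumped to 51 N, which is the hard stop. One picture, then release.

```bash
python3 -c "
from h import *
lookb(3);to([468.6,-146.4,40])"
```

```text
t 20.7 pos [ 470.  -147.3   11.3] w -0.1 F [-19.1   7.8  43.9] tool x ang 48.3 tilt [ 0.004 -0.003 -1.   ]
tool delta cm [-0.03 -0.15 -2.87]
```

View pics/b3.png

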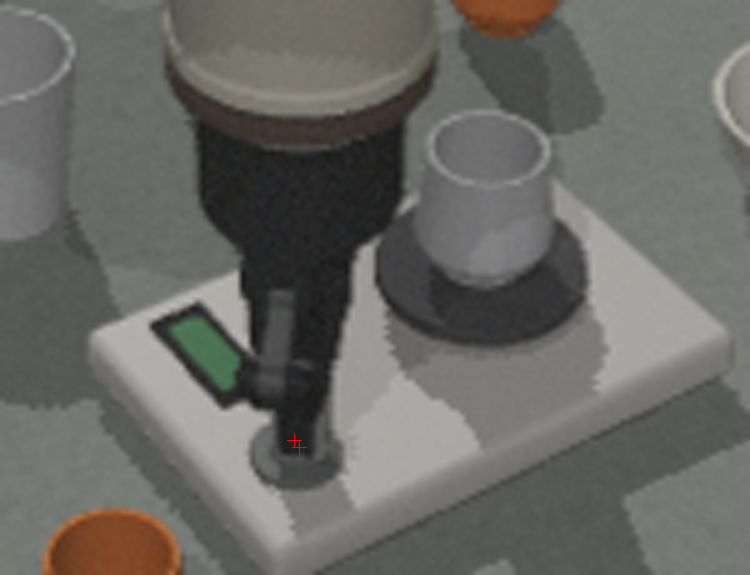

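The key is hidden under the fingertip, level with the collar at (297,450), and the cup hasn't moved. Releasing and retreating straight up.

Request:
jog_arm --deltas '[[[1,0,0,-0.5,0,0,0],[1,0,0,-1.5,0,0,0],[1,0,0,-3,0,0,0],[1,0,0,-4,0,0,0],[1,0,0,-4,0,0,0],[1,-1,-3,-3,0,0,0],[1,-1,-4,0,0,0,0],[1,-1,-4,0,0,0,0],[1,0,0,0,0,0,0],[1,0,0,0,0,0,0]]]'

```text
t: 21.95
ee_pos: [364.9, -94.8, 181.5]
tcp_rot: [0.913, 0.409, 0.003, 0.004]
force: [-0.7, 1.2, -0.4]
grip_width: 0.1
```

```bash
python3 -c "
from h import *
to([468.6,-146.4,40]);look(13);lookb(4)
cv2.imwrite('pics/f.png',vision.snapshot('top')[:,:,::-1])"
```

```text
t 21.95 pos [364.9 -94.8 181.5] w 0.1 F [-0.7  1.2 -0.4] tool x ang 48.3 tilt [ 0.008 -0.005 -1.   ]
tool delta cm [ 3.03 11.04 14.26]
```

View pics/b4.png

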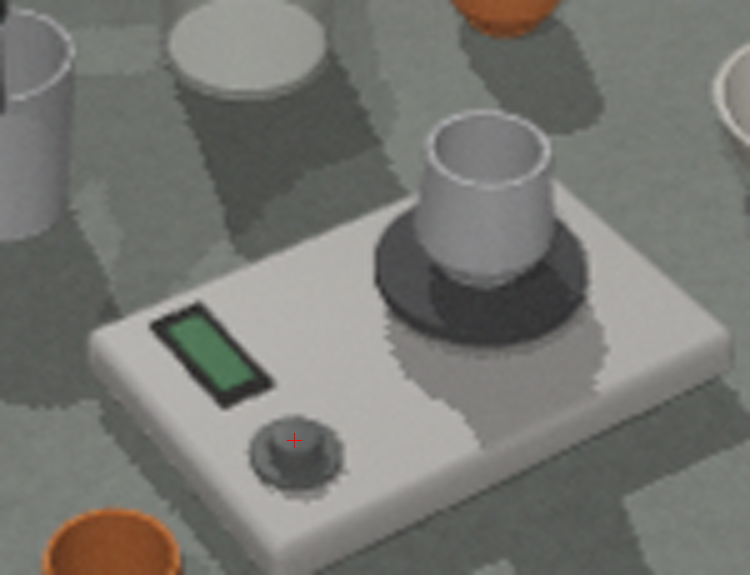

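View pics/f.png

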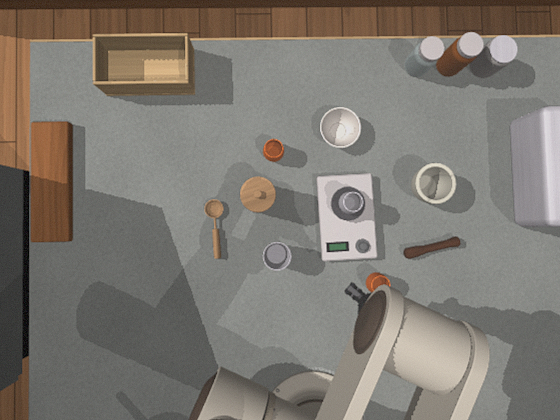

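The button is up again at (297,440), the cup stands centred, and the bystanders sit at the same pixels as at the start. One last measurement of the cup before I hand in.

Run:
```python
from h import *
T=lambda x,y:((x+.5)/5-.5+305,(y+.5)/5-.5+155)
rt=[(188,236),(240.5,182),(293,236),(240.5,290)]
c,q=circ(np.array([ray('top',T(*p),110) for p in rt]));print('top off',c-[581.8,-106.5],q)
s=[(276,249),(338,210),(401,249),(338,287)]
c,q=circ(np.array([rs(*p) for p in s]));print('side off',c-[582.8,-107.3],q)
a=cv2.imread('pics/top0.png');b=cv2.imread('pics/f.png')
d=cv2.medianBlur(cv2.absdiff(a,b).max(2),3); 
for n,(x,y) in dict(bowl=(340,127),mortar=(436,183),can=(258,194),beak=(277,255),pestle=(432,247),spoon=(215,225)).items(): print(n,d[y-25:y+25,x-25:x+25].mean())
```

```text
top off [-0.37255457  0.56052529] 26.4928790422951
side off [1.08271168 0.70058281] 25.01819697532422
bowl 4.0188
mortar 4.01
can 11.6508
beak 6.6928
pestle 4.0344
spoon 10.1308
```

View pics/top13.png

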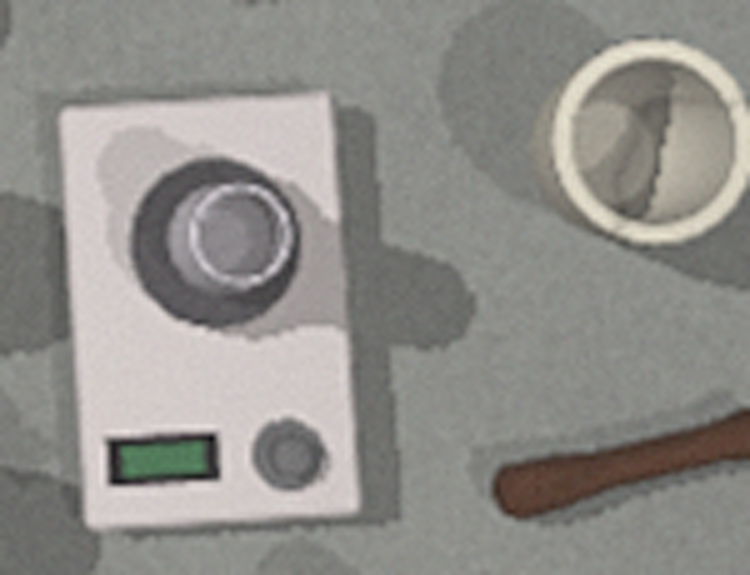

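The cup is centred to about 1 mm in both views: rim at (240,236) over the pan at (217,242), which matches the expected parallax. The image differences around the canister and spoon come from the arm's shadow. Handing in.

```bash
python3 -c "
from rig import r
print(r.close_job())"
```

```text
the job is handed in; nothing more can be done
None
```

The cup stands upright within about 1 mm of the pan's centre. I moved it there with two slow pushes of the shut fingertips at belly height. I then pressed the tare button to its stop and let it spring back, and handed in at about 22 s.

**Last checks**
- **Cup offset:** the final pictures put it at (-0.4, 0.6) mm from the top view and (1.1, 0.7) mm from the side view.
- **Button:** it looks back up in the last side view. I had no direct reading of its travel. That it went fully down rests on the hard stop and on its top looking level with the collar.
- **Bystanders:** they sit at the same pixels as at the start. Image differences around the canister and spoon look like the arm's shadow.
- **Gripper:** clear of everything, with no force reading above sensor noise.

**What disagreed or went less gently than planned**
- **Fingertip height:** the real fingertips were about 23 mm above the reported TCP. I found this in the side view and confirmed it with a touch on bare bench, which peaked at 29 N. All later heights were corrected for it.
- **Button force:** the press peaked at about 51 N vertically on the fingertip at the stop, far more than the 4 N needed. That is below the 120 N wrist limit. It is above the 40 N limit set for the arm and gripper body, though only the fingertip was touching.

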